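# Crank the camera lift to the gauge height

## Robot

A 6-joint arm with a two-finger parallel gripper is mounted at the origin on the work surface. World frame = base frame: x ahead of the robot, y to its left, z up, the work surface at z = 0. Lengths are in mm, angles in degrees, forces in N, time in s.
With the tool pointing down it reaches from about 350 to 850 mm from the base axis. Payload 8.1 kg.
Tool frame: the origin (TCP) lies midway between the tips of the shut fingers; the grasp point (between the pads) lies 19 mm behind it; x points along the fingers, y is the direction in which the jaws open and shut, and the axes are right-handed (so a half turn about x gives the same grasp; the last joint's range is limited). The gripper opens to 85 mm and grips with 20 to 120 N. Pads are 22 mm wide; open, the fingers measure 114 mm over their backs; the gripper's body (76 mm by 85 mm) begins 54 mm behind the grasp point. The pads swing forward as they close: fully open they stand 13 mm farther back than shut.
Start: joints at [62.487, 7.471, 85.268, -0, 87.261, -4.893], TCP at [230.753, 553.857, 208.492] pointing down, gripper open.
Joint ranges: [-169.43, 169.43], [-51.17, 129.36], [1.28, 143.12], [-76.62, 256.62], [0, 156.53], [-152.29, 152.29]. Speed limits (degrees/s): [136.94, 136.94, 159.86, 180, 180, 180].

## Interface

Orientations are given as [roll, pitch, yaw] about the fixed x, y, z axes, in that order (R = Rz(yaw) Ry(pitch) Rx(roll)).
In Python, from bench import r gives the robot as it stands.
- The arm moves only by the tool move_arm, never from a script. Its argument "deltas" is a list of rows, each a list of 2 entries, a list of its own where there are three numbers: the shift along the tool's x, y, z in mm, then the turn about the tool's x in degrees. A call has 1 to 12 rows; each row is the pose to reach, as a shift and turn from the pose measured when the call began, along the tool's axes at that moment; what a row does not reach only later rows make up. A row lasts 1/8 s, in which the tool goes at most 62.5 mm and 10.7 degrees, less where a joint would pass 70% of its speed; a pose out of reach is approached as far as the arm can. A call with a gripper value outside its range is refused whole. "jaw" is the opening, from -1 (shut) to 1 (fully open), set as the call begins (left out, the last holds). The fingers move at their own pace and stop on an object; "squeeze" is the grip in N (left out, the last holds). Time passes only in rows, so rows that repeat a pose let the fingers close. It gives the time, the measured TCP pose, the force and the opening at its end, in the units of the state.
- r.sense(): the state, without advancing time (a new reading comes with each control period).
- r.snapshot(name): name is "side" or "top" or "wrist"; returns (picture, depth): 384x512x3 uint8, red, green, blue; 384x512 float32, mm along the optical axis (not along the pixel's ray), 0 where there is no reading.
- r.get_calibration(name): a dict with "fovy" (degrees; the focal length in pixels is half the picture's height over the tangent of half this angle, whatever the lens; pixels are square), "cx", "cy" (the principal point, pixels), "position" and "attitude" of the camera in the world; the wrist camera has in their place "tool_from_camera" (4x4, takes a point from camera to tool coordinates, whose origin is the TCP and whose axes are the tool frame's). Camera axes: x right, y down, z forward; pixel columns grow to the right and rows downward; lengths in mm; the calibration is good to about 2 mm. A picture is of the moment at which its call begins: read the wrist's pose just before it. get_calibration takes no time and is no camera call.
- r.hand_in(): hands the job in, once; it reports no verdict.
The state is a dict: "time": time; "joint_pos": joint angles; "qd": joint speeds; "joint_efforts": joint torques, N m; "tool_pos": TCP position; "tcp_rot": TCP orientation; "ft_force": force on the tool from outside, world axes, zero at the start; "wrist_torque": the same for the moment, N m; "finger_gap": finger opening in mm.
Only numpy, scipy, OpenCV 4.12 (cv2) and the standard library are available. Lean on these libraries where they do the work, as an engineer would, in place of code of your own. Each camera call takes 0.05 s, during which the arm holds its last target. There are 200 camera calls.

## Task

Swing the folded crank handle on the lift's handwheel fully out and push its sleeve home towards the wheel until it latches there. Then crank the wheel until the top of the lift platform is level with the top of the pointer disc on the height gauge (within 5 mm), and let go, leaving the handle out and latched. Keep the camera module standing on the platform and leave the gauge, the power supply, the canister and the bin alone.

Things in the scene. Friction and masses are not known exactly. Their poses are not given: they have to be found in the camera images.
- wheel_hub (a point): Centre of the outer face of the aluminium handwheel (diameter 170 mm, 12 mm thick) on the sloping gearbox. z axis: the axle, pointing out of the face, leaning 35 degrees from vertical towards the robot side. x axis: in the face, from the fold pivot towards the hub, as the folded handle points (parked: up the slope); turns with the wheel. A hub cap (radius 18 mm) stands 5 mm proud.
- fold_pivot (a point): Fold pivot of the crank handle, on the wheel 60 mm from the axle, 26 mm above its face; axes as wheel_hub, pivot pin along y. Held by two steel lugs; two cheeks 58 mm tall above the face stand 10.5 to 16.5 mm from it on the hub side (their feet, 34 mm tall, reach to 28 mm), the 12 mm shank passing between them.
- grip_end (a point): Centre of the handle's free end: 128 mm from the pivot with the sleeve out, 104 mm when home. x axis: along the handle, outwards. The sleeve is a black round grip, 22 mm diameter, 76 mm long, then a steel foot collar of 23 mm diameter, 14 mm long, towards the pivot. Folded, its middle line lies 26 mm above the face. The grip spins freely on itself, so the hand need not turn with the wheel.
- handle (a joint): Fold angle of the crank handle: 0 = folded flat across the wheel, 1.571 (its stop) = standing out, parallel to the axle; starts 0 to 0.3. Light friction (0.09 N m): it stays where it is left. A bolt under the wheel locks the wheel until the handle is beyond about 1 rad.
- latch (a joint): Sleeve travel along the handle towards the pivot, m: 0 = out, 0.024 = home, latched. Takes about 5 N to slide and stays where left. It goes home only when the handle stands fully or almost fully out (otherwise it meets the cheeks: do not slide it before); once home it sits behind the cheeks and the handle cannot fold back (it may lean 0.1 rad).
- wheel (a joint): Wheel angle, rad: about 0 parked (-0.15 to 0.15), grows clockwise seen looking at the wheel's face. Clockwise raises the lift by 8 mm per rad (50 mm per turn). Friction 0.2 N m; it holds its place when let go. Nothing blocks it before 11 rad.
- lift (a joint): Height of the platform above its lowest position, m (driven by the wheel).
- lift_top (a point): Centre of the upper face of the aluminium lift platform (150 x 140 mm, 12 mm thick) at the left of the gearbox; 100 mm above the bench at the start.
- pointer_top (a point): Centre of the upper face of the aluminium pointer disc (56 mm diameter, 4 mm thick, with a steel collar under it) on the thin post of the height gauge (round dark steel foot 70 mm diameter, post 220 mm tall) that stands farther left of the platform. Its height is the target: 130 to 160 mm above the bench.
- unit: The whole fixed lift, origin on the bench under the hub; platform along its +y, wheel leaning to its -x. Base plate 210 x 420 x 12 mm. Over the wheel hangs a light bar (30 x 270 x 18 mm along y, underside 373 mm up, 50 mm behind the hub, on two posts 125 mm behind it at y -110 and 125 mm), so the tool must come in tilted, along the axle.
- module: Black camera module 90 x 80 x 60 mm with a short lens, standing loose on the platform; origin under its centre.
- gauge: The height gauge, origin under its foot.
- psu: White bench power supply 190 x 100 x 135 mm at the right of the lift; origin under its centre.
- canister: White lidded canister, 68 mm diameter, 120 mm tall, near the gauge; origin under its centre.
- bin: Blue open parts bin 150 x 100 x 60 mm; origin under its centre.

How it is judged:
By the outcome, as a careful person would: the job done as asked, in the order asked, and still so for the second after the job is handed in, with the robot touching nothing.
It also fails if it takes over 64 s, if anything falls off the work surface, if the arm or the gripper's body presses on something with over 40 N, if the wrist force passes 120 N, or if a joint passes its speed limit or range.

## Working session

There is one attempt and no reset: what is moved stays moved. The work goes in short steps, Python scripts to look and compute and a tool call to move; the robot and the scene stay as the last step left them, time stands still between calls to the robot, and variables do not carry over. Pictures are saved under pics/ and viewed, about 8 in all and at most 12, crops included, and the job is handed in when it is done.

Besides the shell and the picture viewer there is one more tool, called after "Call:" by a JSON object that holds its "api" and its "payload". move_arm: Moves the arm, as the interface text tells. Its arguments: {"type":"object","properties":{"deltas":{"type":"array","items":{"type":"array"}},"jaw":{"type":"number"},"squeeze":{"type":"number"}},"required":["deltas"]}

```bash
ls; mkdir -p pics; python3 - <<'E'
from bench import r
import cv2,numpy as np
s=r.sense();print(s)
a=[]
for n in("side","top"):
    p,d=r.snapshot(n);np.savez(f"pics/{n}0.npz",p=p,d=d)
    print(n,r.get_calibration(n));a.append(p)
print(r.get_calibration("wrist"))
cv2.imwrite("pics/side0.png",cv2.resize(a[0],(800,600))[:,:,::-1])
cv2.imwrite("pics/top0.png",cv2.resize(a[1],(800,600))[:,:,::-1])
E
```

```text
pics
{'time': 0.0, 'joint_pos': array([ 6.24871561e+01,  7.51508397e+00,  8.53306350e+01,  1.43868665e-03,
        8.72619882e+01, -4.89249336e+00]), 'qd': array([ 0.023459  , -0.04069869,  0.04124092, -0.03912532,  0.0279936 ,
        0.15440883]), 'joint_efforts': array([ 7.66226167e-04, -5.69404256e+01, -5.00544298e+01,  1.07824712e-04,
        1.47896254e-02,  5.45287079e-06]), 'tool_pos': array([230.45870287, 553.32101582, 207.43173914]), 'tcp_rot': array([ -95.65682612,   89.89228315, -118.27724675]), 'ft_force': array([0.14912997, 0.32633729, 0.19740324]), 'wrist_torque': array([ 0.0184142 , -0.02502277,  0.01706653]), 'finger_gap': 85.31264611453392}
side {'fovy': 57.02812652869129, 'cx': 247.68582541591564, 'cy': 189.14026126831172, 'position': array([501.41207556, 486.72974874, 793.02528586]), 'attitude': array([-141.18843703,   -0.23237316, -171.27559842])}
top {'fovy': 43.63659791439382, 'cx': 264.11729651480704, 'cy': 185.24044615559464, 'position': array([ 441.31762717,  -34.36356967, 1519.8338406 ]), 'attitude': array([-175.49056765,    0.23434193,  -91.67793235])}
{'fovy': 67.67174427038364, 'cx': 254.84517807000933, 'cy': 195.63379973979826, 'tool_from_camera': array([[-1.22690853e-03, -3.05512039e-01,  9.52187423e-01,
        -1.64734423e+02],
       [ 9.99999190e-01, -5.18508530e-05,  1.27187826e-03,
        -3.90553579e-01],
       [-3.39202389e-04,  9.52188212e-01,  3.05511855e-01,
        -7.77324464e+01],
       [ 0.00000000e+00,  0.00000000e+00,  0.00000000e+00,
         1.00000000e+00]])}
```

View pics/side0.png

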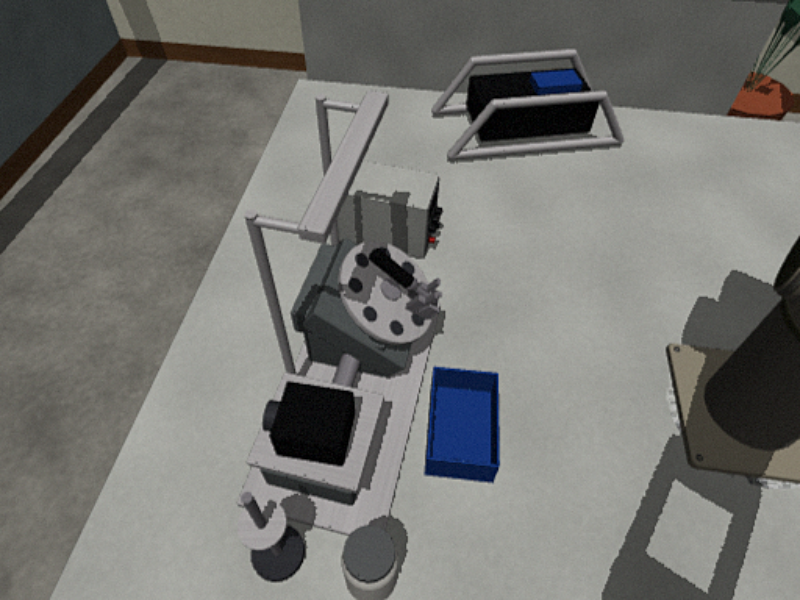

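View pics/top0.png

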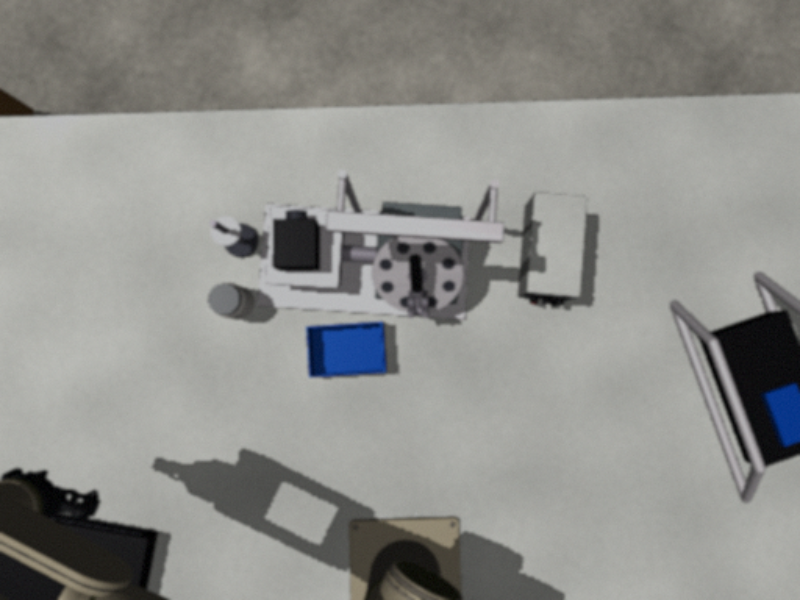

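Side view (800x600): wheel face centre near (390,292), handle folded from its lugs at (425,298) up to its end at (375,257), platform at (315,430), pointer disc at (262,528). The top view agrees, with the wheel at (418,272). The unit is nearly aligned with the world frame.

```bash
cat > h.py <<'E'
import numpy as np,cv2
from scipy.spatial.transform import Rotation as R
from bench import r
def T(pos,rpy):
    M=np.eye(4);M[:3,:3]=R.from_euler('xyz',rpy,degrees=True).as_matrix();M[:3,3]=pos;return M
def tool():
    s=r.sense();return T(s['tool_pos'],s['tcp_rot'])
def cloud(n,d,M=None):
    c=r.get_calibration(n);f=192/np.tan(np.radians(c['fovy']/2))
    if n!='wrist':M=T(c['position'],c['attitude'])
    else:M=M@c['tool_from_camera']
    v,u=np.mgrid[:384,:512]
    P=np.stack([(u-c['cx'])/f*d,(v-c['cy'])/f*d,d],-1)
    return P@M[:3,:3].T+M[:3,3]
E
python3 - <<'E'
from h import *
for n in("side","top"):
    z=np.load(f"pics/{n}0.npz");p,d=z['p'].astype(int),z['d'];C=cloud(n,d)
    q=lambda x,y:C[int(y*.64),int(x*.64)].round(1)
    if n=="side": pts=dict(bench=(560,300),bench2=(250,400),hub=(392,292),plat=(375,405),plat2=(262,450),mod=(320,410),disc=(258,535),can=(370,550),bar1=(320,225),bar2=(380,100),grip=(380,260),grip2=(405,278),lug=(425,300),psu=(390,190),bin=(465,372),basec=(375,525))
    else: pts=dict(bench=(560,400),bench2=(150,200),hub=(402,285),plat=(330,270),mod=(295,245),disc=(225,232),can=(230,300),bar1=(335,222),bar2=(495,232),grip=(415,262),grip2=(417,280),psu=(560,220),bin=(350,325))
    print(n)
    for k,v in pts.items():print(k,q(*v))
    # wheel plane: ransac around
    hub=q(*pts['hub']);m=(np.linalg.norm(C-hub,axis=-1)<110)&(d>0)&(p.min(-1)>100)
    X=C[m];best=0;g=np.random.default_rng(0)
    for i in range(400):
        a=X[g.integers(len(X),size=3)];nn=np.cross(a[1]-a[0],a[2]-a[0]);nn/=np.linalg.norm(nn)+1e-9
        nn*=np.sign(nn[2]+1e-9)
        if abs(nn[2]-.82)>.08:continue
        k=abs((X-a[0])@nn)<2
        if k.sum()>best:best=k.sum();K=k
    Y=X[K];c=Y.mean(0);nn=np.linalg.svd(Y-c)[2][2];nn*=np.sign(nn[2])
    e2=np.cross(nn,[1,0,0]);e2/=np.linalg.norm(e2);e1=np.cross(e2,nn)
    uv=np.c_[(Y-c)@e1,(Y-c)@e2].astype(np.float32)
    (cx,cy),rad=cv2.minEnclosingCircle(uv)
    print("plane",nn,len(Y),"tilt",np.degrees(np.arccos(nn[2])),"az",np.degrees(np.arctan2(nn[1],nn[0])),"centre",c+cx*e1+cy*e2,rad)
    # black grip above plane
    h=(C-c)@nn;mb=(p.max(-1)<70)&(h>8)&(h<70)&(np.linalg.norm(C-c,axis=-1)<130)
    G=C[mb];gc=G.mean(0);gd=np.linalg.svd(G-gc)[2][0];gd*=np.sign(gd[0]);t=(G-gc)@gd
    print("grip",len(G),gc,gd,t.min(),t.max(),"ends",gc+gd*t.min(),gc+gd*t.max(),"h",h[mb].mean(),"angle from plane",np.degrees(np.arcsin(gd@nn)))
E
```

```text
side
bench [ 281.4 -181.7    1.3]
bench2 [779.  101.   -0.8]
hub [573.6 -36.6 148.2]
plat [570.3 129.7  98.8]
plat2 [707.1 218.5 100.5]
mod [633.2 178.6 160.2]
disc [671.4 329.  133.8]
can [544.8 323.  121. ]
bar1 [632.   88.8 395. ]
bar2 [ 607.2 -150.8  394.1]
grip [588.3 -27.4 225.2]
grip2 [552.8 -32.1 189.5]
lug [520.2 -25.  150.3]
psu [ 612.8 -281.   135.8]
bin [447.9  30.4  54.6]
basec [548.8 264.6  14.9]
plane [-0.56844056  0.05367225  0.82097176] 1190 tilt 34.81781119747929 az 174.60611410013001 centre [577.12252419 -39.36550015 145.90176894] 85.1891860961914
grip 497 [553.05563512 -30.19295125 181.06723427] [ 0.6437075  -0.03776794  0.76433908] -79.21017244158753 66.28140140852051 ends [502.06745296 -27.20134623 120.5238036 ] [595.72147039 -32.69626323 231.72869993] h 43.04276097025083 angle from plane 15.044208383092606
top
bench [ 329.7 -320.1   -1.7]
bench2 [762.1 503.6  -1.8]
hub [560.6 -11.6 135.5]
plat [598.2 125.6  95.1]
mod [640.  184.3 153. ]
disc [666.8 310.3 154.4]
can [542.1 311.4 120.3]
bar1 [636.1  83.2 397.1]
bar2 [ 615.5 -158.1  390.6]
grip [592.7 -35.9 229.2]
grip2 [562.2 -37.7 205.3]
psu [ 675.6 -310.3  130.4]
bin [491.   92.9  53.2]
plane [-0.57333937  0.05833084  0.81723894] 574 tilt 35.19065174437467 az 174.19078607467023 centre [576.59239933 -39.85094547 144.64319941] 84.46868133544922
grip 218 [566.88295006 -39.87469422 198.13325215] [0.63587382 0.07166893 0.76845823] -94.13616298878634 45.68366108546265 ends [507.02422858 -46.62133183 125.79354295] [595.93199411 -36.60059534 233.23923749] h 49.279578075539625 angle from plane 15.52287040169678
```

```bash
cat >> h.py <<'E'
H=np.array([577,-39.6,145.3]);yaw=np.radians(-5.6)
n=np.array([-np.sin(.6109)*np.cos(yaw),-np.sin(.6109)*np.sin(yaw),np.cos(.6109)])
ey=np.array([-np.sin(yaw),np.cos(yaw),0]);ex=np.cross(ey,n);W=np.c_[ex,ey,n]
E
python3 - <<'E'
from h import *
print(tool().round(3));print("W",W.round(3))
for nm in("side","top"):
    z=np.load(f"pics/{nm}0.npz");p,d=z['p'].astype(int),z['d'];C=cloud(nm,d);L=(C-H)@W
    mb=(p.max(-1)<60)&(L[...,2]>22)&(L[...,2]<80)&(abs(L[...,1])<25)&(L[...,0]>-25)&(L[...,0]<100)&(d>0)
    G=L[mb]
    print(nm,len(G))
    for a in range(-20,80,10):
        g=G[(G[:,0]>=a)&(G[:,0]<a+10)]
        if len(g):print(a,len(g),"y",g[:,1].min().round(1),g[:,1].max().round(1),"top",np.percentile(g[:,2],90).round(1))
    # disc
    m=(abs(C[...,0]-672)<45)&(abs(C[...,1]-325)<45)&(C[...,2]>60)&(C[...,2]<240)
    print("disc z hist",np.histogram(C[m][:,2],bins=np.arange(60,245,5)))
    k=m&(p.min(-1)>90);print(np.histogram(C[k][:,2],bins=np.arange(110,180,2)), C[k].mean(0))
    zz=C[k];best=max(np.arange(125,170,.5),key=lambda h:(abs(zz[:,2]-h)<3).sum());q=zz[abs(zz[:,2]-best)<4];print("disc",best,np.median(q,0),q.min(0),q.max(0))
    m=(abs(C[...,0]-630)<90)&(abs(C[...,1]-180)<90)&(abs(C[...,2]-100)<10)&(p.min(-1)>90);q=C[m];print("plat",len(q),np.median(q,0),q.min(0),q.max(0))
E
```

```text
[[-1.00000e-03  3.85000e-01  9.23000e-01  2.30486e+02]
 [-2.00000e-03  9.23000e-01 -3.85000e-01  5.53358e+02]
 [-1.00000e+00 -2.00000e-03 -0.00000e+00  2.07515e+02]
 [ 0.00000e+00  0.00000e+00  0.00000e+00  1.00000e+00]]
W [[ 0.815  0.098 -0.571]
 [-0.08   0.995  0.056]
 [ 0.574  0.     0.819]]
side 308
-20 9 y -9.5 9.9 top 40.9
-10 31 y -3.5 11.6 top 49.9
0 35 y -4.8 11.8 top 51.2
10 39 y -2.5 12.6 top 54.0
20 36 y -4.6 13.7 top 56.2
30 36 y 0.1 15.1 top 58.3
40 40 y -1.5 15.1 top 60.4
50 37 y 0.6 16.7 top 62.6
60 40 y -2.9 15.9 top 61.7
disc z hist (array([  0,   0,   0,   0,   0,   0,   0,   0,   0,   0,   0,   0,   0,
        25, 654,  13,   8,   6,   7,   9,   9,   7,   9,   6,   9,   8,
         8,   6,  13,   7,   8,  24,  31,   0,   0,   0]), array([ 60,  65,  70,  75,  80,  85,  90,  95, 100, 105, 110, 115, 120,
       125, 130, 135, 140, 145, 150, 155, 160, 165, 170, 175, 180, 185,
       190, 195, 200, 205, 210, 215, 220, 225, 230, 235, 240]))
(array([  0,   0,   0,   0,   0,   0,   0,   0,   0,  13, 183, 357,  47,
         2,   0,   0,   0,   0,   0,   0,   1,   0,   0,  
[... 1201 characters left out ...]
 205, 210, 215, 220, 225, 230, 235, 240]))
(array([ 0,  0,  0,  0,  0,  0,  4,  4, 15, 47, 61, 59, 32,  7,  3,  0,  2,
        0,  0,  1,  0,  0,  0,  0,  1,  1,  0,  0,  0,  0,  1,  0,  0,  1]), array([110, 112, 114, 116, 118, 120, 122, 124, 126, 128, 130, 132, 134,
       136, 138, 140, 142, 144, 146, 148, 150, 152, 154, 156, 158, 160,
       162, 164, 166, 168, 170, 172, 174, 176, 178])) [670.27600054 314.12704728 139.12044797]
disc 131.0 [668.86066762 313.16078401 131.54656298] [643.89380257 290.09426559 127.03221868] [698.0635946  343.09938469 134.88449949]
plat 994 [603.86454399 156.22755925  98.64999686] [561.30227211 102.63066144  90.01172911] [719.39275486 248.55233906 107.86503491]
```

Call:
{"api": "move_arm", "payload": {"deltas": [[[-6, -41, 41], -2], [[-12, -82, 82], -4], [[-18, -123, 123], -6], [[-24, -164, 164], -8], [[-30, -205, 205], -10], [[-36, -246, 246], -12], [[-42, -287, 287], -14], [[-48, -328, 328], -16], [[-54, -369, 369], -18], [[-60, -410, 410], -18.5], [[-63, -452, 449], -18.5], [[-63, -452, 449], -18.5]], "jaw": 0.2, "squeeze": 25}}

```text
time: 1.6
tool_pos: [471.5, -40.0, 270.7]
tcp_rot: [-124.8, 89.8, -129.2]
ft_force: [0.4, 1.3, -0.2]
finger_gap: 51.0
```

```bash
python3 - <<'E'
from h import *
M=tool();print(M.round(3));print(r.sense()['joint_pos'].round(1),r.sense()['ft_force'])
p,d=r.snapshot("wrist");C=cloud("wrist",d,M);L=(C-H)@W
cv2.imwrite("pics/w1.png",cv2.resize(p,(800,600))[:,:,::-1])
mb=(p.max(-1)<60)&(L[...,2]>22)&(L[...,2]<80)&(abs(L[...,1])<35)&(L[...,0]>-25)&(L[...,0]<100)&(d>0)
G=L[mb]
for a in range(-20,80,10):
    g=G[(G[:,0]>=a)&(G[:,0]<a+10)]
    if len(g):print(a,len(g),"y",np.percentile(g[:,1],[1,99]).round(1),"top",np.percentile(g[:,2],90).round(1))
E
```

```text
[[-2.00000e-03  7.70000e-02  9.97000e-01  4.71523e+02]
 [-2.00000e-03  9.97000e-01 -7.70000e-02 -4.00120e+01]
 [-1.00000e+00 -2.00000e-03 -2.00000e-03  2.70729e+02]
 [ 0.00000e+00  0.00000e+00  0.00000e+00  1.00000e+00]]
[-10.9 -13.4  99.   -0.1  94.5 -96.5] [ 0.3898193   1.27808745 -0.19338028]
-10 79 y [-11.4   8.2] top 47.8
0 186 y [-11.3   9.1] top 49.7
10 218 y [-10.1   9.9] top 51.9
20 227 y [-9.  10.7] top 54.1
30 240 y [-7.9 11.7] top 56.0
40 258 y [-7.7 13.2] top 58.5
50 280 y [-6.6 14. ] top 60.3
60 105 y [-5.6 13.7] top 60.8
```

View pics/w1.png

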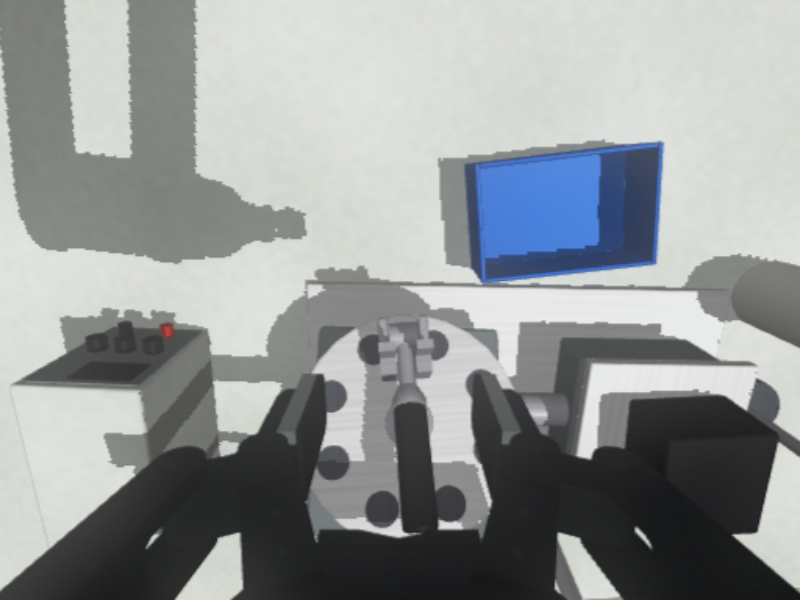

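Wrist view: handle at (415,460), collar at (408,400), lugs at (405,345), jaws straddling it; the fold is about 0.205 rad and the wheel about -0.09 rad. I'll grasp 72 mm from the pivot so the handle's end clears the palm and the body clears the bar.

Call:
{"api": "move_arm", "payload": {"deltas": [[[0, 4, 30], 0], [[0, 8, 60], 0], [[0, 9, 90], 0], [[30, 9, 90], 0], [[60, 9, 90], 0], [[85, 9, 90], 0], [[96, 9, 90], 0], [[96, 9, 90], 0]]}}

```text
time: 2.65
tool_pos: [560.6, -35.0, 173.9]
tcp_rot: [-164.6, 89.8, -168.9]
ft_force: [0.4, 0.5, 0.7]
finger_gap: 51.5
```

```bash
python3 - <<'E'
from h import *
M=tool();print(M.round(3),r.sense()['ft_force'])
p,d=r.snapshot("side");C=cloud("side",d)
m=(C[...,2]>385)&(C[...,2]<402)&(C[...,1]<95)&(C[...,1]>-170)&(d>0)&(C[...,0]<660)&(C[...,0]>580)
L=(C-H)[m]@np.c_[[np.cos(yaw),np.sin(yaw),0],ey]
for a in range(-120,120,40):
    g=L[(L[:,1]>a)&(L[:,1]<a+40)]
    if len(g):print("bar",a,len(g),np.percentile(g[:,0],[2,98]).round(1))
cv2.imwrite("pics/s2.png",cv2.resize(p[30:270,130:370],(720,720))[:600,:,::-1])
E
```

```text
[[-4.00000e-03  7.40000e-02  9.97000e-01  5.60622e+02]
 [-1.00000e-03  9.97000e-01 -7.40000e-02 -3.49600e+01]
 [-1.00000e+00 -1.00000e-03 -4.00000e-03  1.73877e+02]
 [ 0.00000e+00  0.00000e+00  0.00000e+00  1.00000e+00]] [0.44281179 0.53935337 0.730948  ]
bar -120 37 [53.4 63.8]
bar -80 103 [45.3 63.3]
bar -40 203 [34.5 62.7]
bar 0 300 [ 5.9 62.2]
bar 40 292 [-0.  62.3]
bar 80 316 [34.2 62.9]
```

View pics/s2.png

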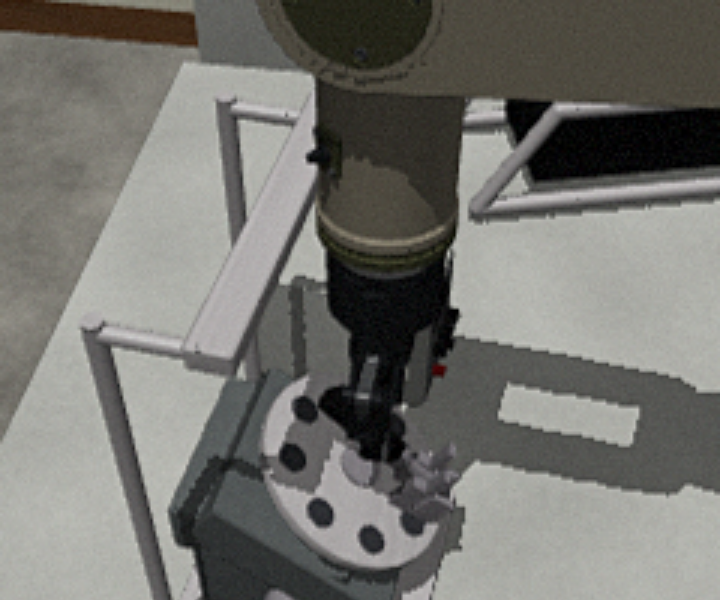

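The picture shows the jaws straddling the handle at (370,420), with the wrist just clear of the bar. I'll shift 3 mm in -y and close.

Call:
{"api": "move_arm", "payload": {"deltas": [[[0, -3, 1.5], 0], [[0, -3, 1.5], 0]]}}

```text
time: 2.95
tool_pos: [563.4, -38.7, 176.3]
tcp_rot: [-76.8, 89.9, -81.1]
ft_force: [-0.4, 0.9, -1.1]
finger_gap: 51.1
```

Call:
{"api": "move_arm", "payload": {"deltas": [[[0, 0, 0], 0], [[0, 0, 0], 0], [[0, 0, 0], 0], [[0, 0, 0], 0]], "jaw": -1, "squeeze": 25}}

```text
time: 3.45
tool_pos: [563.3, -38.8, 176.2]
tcp_rot: [-85.9, 89.9, -90.2]
ft_force: [-1.0, 0.3, 0.8]
finger_gap: -0.2
```

```bash
python3 - <<'E'
from h import *
M=tool();s=r.sense();print(M.round(3),s['ft_force'],s['wrist_torque'])
th=-.09
xw=np.cos(th)*ex-np.sin(th)*ey  # folded handle direction
P=H-60*xw+26*n
g=M[:3,3]+M[:3,:3]@np.array([-10,0,0])
for f in (.205,.4,.6,.8,1,1.2,1.4,1.571):
    s_=72+ (1.5 if f>.3 else 0)
    q=P+s_*(np.cos(f)*xw+np.sin(f)*n)
    if f==.205:q0=q;print("pivot",P,"grasp model",q,"actual tcp+10",g)
    print(f,(M[:3,:3].T@(q-q0)).round(1))
E
```

```text
[[-0.00000e+00  7.50000e-02  9.97000e-01  5.63316e+02]
 [-2.00000e-03  9.97000e-01 -7.50000e-02 -3.87960e+01]
 [-1.00000e+00 -2.00000e-03  0.00000e+00  1.76229e+02]
 [ 0.00000e+00  0.00000e+00  0.00000e+00  1.00000e+00]] [-0.99178824  0.3323118   0.80886141] [ 0.03898257 -0.01214883  0.04420045]
pivot [512.91581552 -38.73506441 132.320432  ] grasp model [562.4013823  -37.22102981 184.59744779] actual tcp+10 [563.31601553 -38.78051255 186.2286214 ]
0.205 [0. 0. 0.]
0.4 [ -9.8  -0.  -10.3]
0.6 [-16.4  -0.4 -23.4]
0.8 [-20.2  -0.9 -37.6]
1 [-21.1  -1.6 -52.2]
1.2 [-19.1  -2.5 -66.7]
1.4 [-14.2  -3.4 -80.6]
1.571 [ -7.9  -4.3 -91.4]
```

Gap is -0.2 mm, so the jaws closed on nothing. Looking before moving on.

```bash
python3 - <<'E'
from h import *
M=tool()
p,d=r.snapshot("wrist");C=cloud("wrist",d,M);L=(C-H)@W
ps,ds=r.snapshot("side")
a=cv2.resize(p[200:384,120:400],(560,368));b=cv2.resize(ps[110:270,200:360],(368,368))
cv2.imwrite("pics/w3.png",cv2.resize(np.hstack([a,b]),(800,317))[:,:,::-1])
C=cloud("side",ds);L=(C-H)@W
mb=(ps.max(-1)<60)&(L[...,2]>10)&(L[...,2]<80)&(abs(L[...,1])<35)&(L[...,0]>-25)&(L[...,0]<100)&(ds>0)
G=L[mb]
for a in range(-20,80,10):
    g=G[(G[:,0]>=a)&(G[:,0]<a+10)]
    if len(g):print(a,len(g),"y",np.percentile(g[:,1],[1,99]).round(1),"n",np.percentile(g[:,2],[2,20,50,90]).round(1))
E
```

```text
-20 19 y [-3.  10.3] n [31.  35.1 38.3 42.9]
-10 35 y [-7.1 10.1] n [29.2 35.3 41.2 44.2]
0 36 y [-5.2 11. ] n [31.  37.9 42.8 46.1]
10 48 y [ 1.3 13.4] n [32.7 38.2 45.3 65.8]
20 57 y [-5.  15.2] n [35.9 43.2 60.5 75.9]
30 53 y [-2.4 15.3] n [38.1 42.9 48.7 71.4]
40 37 y [-1.4 16.2] n [40.1 44.3 48.2 51.1]
50 35 y [-0.2 15.5] n [38.7 43.8 50.  52.4]
60 46 y [-2.9 17.1] n [35.7 40.9 46.1 52.3]
```

View pics/w3.png

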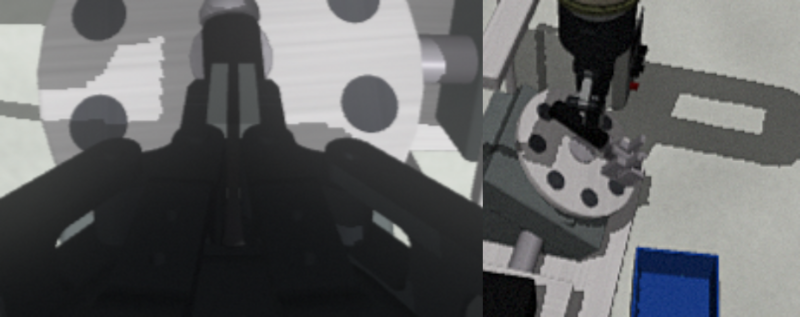

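The fingers lie on top of the handle and have pushed it down to about 0.13 rad. I'll check the real tip position in the tool frame from depth.

```bash
python3 - <<'E'
from h import *
M=tool();print(M[:3,3],r.sense()['finger_gap'],r.sense()['ft_force'])
p,d=r.snapshot("wrist");C=cloud("wrist",d,M);t=(C-M[:3,3])@M[:3,:3];L=(C-H)@W
# view px (x,y)-> source: scale: 800/928*2
f=lambda x,y:(int(200+y/ (317/368)/2),int(120+x/(800/928)/2))
for nm,(x,y) in dict(padL=(218,80),padL2=(212,115),padR=(250,80),padR2=(255,115),gap=(233,80),gap2=(233,110),blk=(230,50),blk2=(230,35),coll=(228,12)).items():
    v,u=f(x,y);print(nm,(v,u),p[v,u],"tool",t[v,u].round(1),"local",L[v,u].round(1))
E
```

```text
[563.3620719  -38.79270069 176.25422874] -0.2953380062855257 [-0.63790375 -0.47342673 -0.87855302]
padL (246, 246) [84 87 87] tool [-36.4  -4.8 -10.3] local [19.1 -5.5 68.8]
padL2 (266, 242) [81 85 85] tool [-55.1  -6.  -10.4] local [29.8 -6.7 84.2]
padR (246, 265) [86 89 89] tool [-36.9   4.7 -10.5] local [19.   4.  69.5]
padR2 (266, 267) [83 86 86] tool [-55.2   4.9 -10.4] local [29.6  4.2 84.4]
gap (246, 255) [46 46 46] tool [-37.3  -0.3 -10.8] local [19.2 -1.  69.9]
gap2 (263, 255) [43 44 44] tool [-52.9  -0.3 -10.6] local [28.3 -1.  82.6]
blk (229, 253) [51 51 52] tool [-9.  -1.4 -7.1] local [ 6.  -2.1 44.6]
blk2 (220, 253) [51 52 52] tool [ -5.   -1.4 -11.1] local [ 0.3 -2.2 43.6]
coll (206, 252) [82 81 84] tool [  2.3  -2.1 -17.5] local [-9.  -3.  41.2]
```

```bash
python3 - <<'E'
from h import *
M=tool()
p,d=r.snapshot("wrist");C=cloud("wrist",d,M);t=(C-M[:3,3])@M[:3,:3]
for u in (241,246,255,265,270):
  print(u,[(v,int(p[v,u,0]),*t[v,u].round(0).astype(int)) for v in range(218,252,3)])
E
```

```text
241 [(218, 49, np.int64(0), np.int64(-9), np.int64(-10)), (221, 48, np.int64(-1), np.int64(-9), np.int64(-9)), (224, 50, np.int64(-4), np.int64(-9), np.int64(-8)), (227, 49, np.int64(-4), np.int64(-9), np.int64(-6)), (230, 48, np.int64(-5), np.int64(-9), np.int64(-5)), (233, 48, np.int64(-5), np.int64(-9), np.int64(-3)), (236, 47, np.int64(-7), np.int64(-9), np.int64(-1)), (239, 47, np.int64(-9), np.int64(-9), np.int64(0)), (242, 48, np.int64(-10), np.int64(-9), np.int64(1)), (245, 50, np.int64(-12), np.int64(-9), np.int64(2)), (248, 57, np.int64(-32), np.int64(-8), np.int64(-7)), (251, 64, np.int64(-42), np.int64(-7), np.int64(-11))]
246 [(218, 50, np.int64(-3), np.int64(-6), np.int64(-11)), (221, 50, np.int64(-4), np.int64(-6), np.int64(-10)), (224, 50, np.int64(-5), np.int64(-6), np.int64(-8)), (227, 49, np.int64(-7), np.int64(-6), np.int64(-7)), (230, 49, np.int64(-7), np.int64(-6), np.int64(-6)), (233, 49, np.int64(-9), np.int64(-6), np.int64(-4)), (236, 57, np.int64(-9), np.int64(-6), np.int64(-3)), (239, 85, np.int64(-29), np.int64(-5), np.int64(-11)), (242, 84, np.int64(-33),
[... 1403 characters left out ...]
4(5), np.int64(-10)), (251, 85, np.int64(-43), np.int64(4), np.int64(-11))]
270 [(218, 67, np.int64(6), np.int64(9), np.int64(-8)), (221, 56, np.int64(4), np.int64(9), np.int64(-7)), (224, 56, np.int64(2), np.int64(9), np.int64(-6)), (227, 55, np.int64(0), np.int64(9), np.int64(-5)), (230, 55, np.int64(-3), np.int64(9), np.int64(-4)), (233, 53, np.int64(-5), np.int64(9), np.int64(-2)), (236, 54, np.int64(-6), np.int64(9), np.int64(-1)), (239, 52, np.int64(-8), np.int64(9), np.int64(0)), (242, 52, np.int64(-9), np.int64(9), np.int64(1)), (245, 51, np.int64(-11), np.int64(9), np.int64(2)), (248, 51, np.int64(-32), np.int64(8), np.int64(-7)), (251, 52, np.int64(-35), np.int64(7), np.int64(-7))]
```

The shut fingertips are visible at tool x ≈ -28 mm, so the fingers reach about 28 mm less than the nominal TCP suggests. I'll back off, open, and check this in free space.

Call:
{"api": "move_arm", "payload": {"deltas": [[[-15, 0, 0], 0], [[-30, 0, -4], 0], [[-30, 0, -4], 0]]}}

```text
time: 4.03
tool_pos: [560.6, -38.6, 209.1]
tcp_rot: [-22.1, 89.7, -26.4]
ft_force: [0.1, -0.1, -1.1]
finger_gap: -0.3
```

```bash
cat >> h.py <<'E'
def handle(src="wrist",hi=80):
    M=tool();p,d=r.snapshot(src);C=cloud(src,d,M);L=(C-H)@W;t=(C-M[:3,3])@M[:3,:3]
    return M,p,d,C,L,t
E
python3 - <<'E'
from h import *
M,p,d,C,L,t=handle();print(M[:3,3],r.sense()['finger_gap'],r.sense()['ft_force'])
for u in (246,255,265):
  print(u,[(v,int(p[v,u,0]),*[int(k) for k in t[v,u].round(0)]) for v in list(range(215,260,3))+[275,295,315,335,355,375]])
M,p,d,C,L,t=handle("side")
m=(abs(t[...,1])<14)&(abs(t[...,2])<16)&(t[...,0]>-90)&(t[...,0]<40)&(d>0)
print("side: finger/tool-column points by tool x",np.histogram(t[m][:,0],bins=np.arange(-90,45,5)))
E
```

```text
[560.56501734 -38.60650901 209.08499579] 0.148925556386894 [ 0.22487832  0.77169617 -0.49863899]
246 [(215, 53, 26, -7, -2), (218, 51, 25, -7, 0), (221, 52, 23, -7, 1), (224, 52, 21, -7, 3), (227, 51, 21, -7, 5), (230, 51, 19, -6, 6), (233, 52, 17, -6, 8), (236, 59, 16, -6, 10), (239, 85, -29, -5, -11), (242, 86, -32, -5, -10), (245, 85, -36, -5, -11), (248, 84, -39, -5, -11), (251, 85, -42, -5, -11), (254, 84, -45, -5, -11), (257, 83, -48, -4, -11), (275, 40, -64, -4, -12), (295, 30, -77, -4, -12), (315, 26, -71, -4, 2), (335, 23, -76, -4, 7), (355, 20, -103, -3, -12), (375, 19, -108, -3, -11)]
255 [(215, 54, 23, 0, -3), (218, 53, 24, 0, -1), (221, 54, 21, 0, 0), (224, 52, 20, 0, 2), (227, 53, 18, 0, 4), (230, 55, 16, 0, 5), (233, 55, 15, 0, 7), (236, 52, 14, 0, 9), (239, 50, -29, 0, -11), (242, 50, -33, 0, -11), (245, 48, -37, 0, -11), (248, 48, -40, 0, -11), (251, 47, -42, 0, -10), (254, 45, -44, 0, -10), (257, 44, -48, 0, -11), (275, 41, -60, 0, -9), (295, 33, -60, 0, 1), (315, 201, -165, -1, -78), (335, 117, 70, 0, 147), (355, 19, -102, 0, -11), (375, 18, -109, 0, -12)]
265 [(215, 58, 27, 7, -2), (218, 59, 26, 7, 0), (221, 57, 23, 7, 1), (224, 56, 21, 7, 3), (227, 57, 21, 7, 5), (230, 56, 19, 7, 7), (233, 55, 16, 7, 7), (236, 62, 16, 7, 9), (239, 87, -30, 5, -11), (242, 86, -32, 5, -10), (245, 86, -36, 5, -11), (248, 85, -39, 5, -11), (251, 84, -42, 5, -10), (254, 84, -45, 4, -11), (257, 83, -49, 4, -11), (275, 38, -64, 4, -12), (295, 32, -76, 3, -11), (315, 25, -84, 3, -9), (335, 21, -75, 4, 8), (355, 21, -102, 2, -11), (375, 22, -109, 2, -12)]
side: finger/tool-column points by tool x (array([ 0,  0,  1,  5,  2,  1,  1,  5, 13, 11, 13,  9,  8,  0,  0,  0,  0,
        0,  4, 13, 22, 22, 25, 25, 23, 13]), array([-90, -85, -80, -75, -70, -65, -60, -55, -50, -45, -40, -35, -30,
       -25, -20, -15, -10,  -5,   0,   5,  10,  15,  20,  25,  30,  35,
        40]))
```

Both cameras agree: the real tips are 27 mm behind the reported TCP, so the grasp point is at about -46. The handle is now at about 0.1 rad. I'll retry 27 mm deeper, at s≈62.

Call:
{"api": "move_arm", "payload": {"deltas": [[[0, 0, -1], 0], [[0, 0, -1], 0], [[0, 0, -1], 0], [[0, 0, -1], 0], [[30, 0, -1], 0], [[60, 0, -1], 0], [[73, 0, -1], 0], [[73, 0, -1], 0]], "jaw": 0.2}}

```text
time: 5.12
tool_pos: [558.1, -38.4, 133.1]
tcp_rot: [-109.0, 89.9, -113.3]
ft_force: [0.4, -0.7, 0.7]
finger_gap: 51.2
```

Call:
{"api": "move_arm", "payload": {"deltas": [[[0, 0, 0], 0], [[0, 0, 0], 0], [[0, 0, 0], 0], [[0, 0, 0], 0]], "jaw": -1, "squeeze": 25}}

```text
time: 5.62
tool_pos: [559.3, -39.3, 134.5]
tcp_rot: [-46.3, 89.8, -50.6]
ft_force: [2.4, -4.1, 3.4]
finger_gap: 21.6
```

```bash
cat >> h.py <<'E'
th=-.09
xw=np.cos(th)*ex-np.sin(th)*ey
P=H-60*xw+26*n
def arc(fs,s0,s1,M,f0):
    q0=P+s0*(np.cos(f0)*xw+np.sin(f0)*n)
    for f in fs:
        q=P+s1*(np.cos(f)*xw+np.sin(f)*n);print(f,(M[:3,:3].T@(q-q0)).round(1))
E
python3 - <<'E'
from h import *
M=tool();s=r.sense();print(M.round(3),s['ft_force'],s['wrist_torque'],s['finger_gap'])
g=M[:3,3]+M[:3,:3]@np.array([-37,0,0]);v=g-P
print("P",P,"g rel pivot: x,y,n",v@xw,v@np.cross(n,xw),v@n)
f0=np.arctan2(v@n,v@xw);s0=np.hypot(v@n,v@xw);print(f0,s0)
arc((.15,.2,.25,.3,.35,.4),s0,s0+1,M,f0)
E
```

```text
[[ 2.00000e-03  7.50000e-02  9.97000e-01  5.59297e+02]
 [-3.00000e-03  9.97000e-01 -7.50000e-02 -3.92750e+01]
 [-1.00000e+00 -3.00000e-03  3.00000e-03  1.34549e+02]
 [ 0.00000e+00  0.00000e+00  0.00000e+00  1.00000e+00]] [ 2.3875066  -4.13577339  3.41716432] [-0.96727472 -0.24441491  0.17957754] 21.59640065819753
P [512.91581552 -38.73506441 132.320432  ] g rel pivot: x,y,n 60.39920418756521 -1.347757846268662 5.68123328061259
0.09378545218614794 60.66580814659881
0.15 [-3.2  0.1 -1.5]
0.2 [-5.4  0.1 -3.7]
0.25 [-7.5  0.1 -6. ]
0.3 [-9.4  0.  -8.4]
0.35 [-11.3  -0.  -10.9]
0.4 [-13.   -0.1 -13.4]
```

Gripped (21.6 mm). Lifting along the arc.

Call:
{"api": "move_arm", "payload": {"deltas": [[[-3, 0, -1.5], 0], [[-5.5, 0, -3.7], 0], [[-7.5, 0, -6], 0], [[-9.4, 0, -8.4], 0], [[-11.5, 0, -11], 0], [[-13, 0, -13.4], 0], [[-13, 0, -13.4], 0]]}}

```text
time: 6.5
tool_pos: [545.0, -38.1, 147.1]
tcp_rot: [-72.0, 89.8, -76.3]
ft_force: [-2.8, -2.6, -11.8]
finger_gap: 21.5
```

Call:
{"api": "move_arm", "payload": {"deltas": [[[0, 0, 0], 0], [[0, 0, 0], 0], [[0, 0, 0], 0]], "jaw": 0.0}}

```text
time: 6.88
tool_pos: [546.0, -38.0, 148.3]
tcp_rot: [-37.6, 89.8, -41.9]
ft_force: [0.3, -0.1, 0.0]
finger_gap: 42.5
```

```bash
cat >> h.py <<'E'
def grip_line(src,box=(-130,110)):
    M,p,d,C,L,t=handle(src)
    # black points above the wheel, tops by local x
    nb=(abs(t[...,1])<16)&(abs(t[...,2])<16)&(t[...,0]<-26)
    m=(p.max(-1)<65)&(L[...,2]>30)&(L[...,2]<170)&(abs(L[...,1])<25)&(L[...,0]>box[0])&(L[...,0]<box[1])&(d>0)&~nb
    return M,p,d,C,L,t,m
E
python3 - <<'E'
from h import *
M,p,d,C,L,t=handle();print(M[:3,3],r.sense()['ft_force'],r.sense()['finger_gap'])
u=255
print([(v,int(p[v,u,0]),*[int(k) for k in L[v,u].round(0)]) for v in range(190,384,8)])
q,_=r.snapshot("side")
cv2.imwrite("pics/c4.png",cv2.resize(np.hstack([p,q]),(800,300))[:,:,::-1])
v=M[:3,3]+M[:3,:3]@np.array([-37,0,0])-P;print(np.arctan2(v@n,v@xw),np.hypot(v@n,v@xw))
E
```

```text
[545.95585909 -37.9900221  148.30881945] [-0.43617247 -0.96773233  0.20871621] 42.51582622157525
[(190, 137, -47, -2, 37), (198, 137, -41, -2, 41), (206, 135, -35, -2, 44), (214, 110, -30, -2, 47), (222, 94, -24, -2, 52), (230, 105, -19, -2, 57), (238, 50, -15, -2, 58), (246, 51, -11, -2, 61), (254, 50, -7, -2, 62), (262, 51, -3, -2, 64), (270, 50, 1, -2, 66), (278, 48, 4, -2, 67), (286, 47, 8, -2, 71), (294, 48, 11, -2, 72), (302, 46, 14, -2, 72), (310, 45, 17, -2, 75), (318, 41, 20, -1, 75), (326, 38, 23, -1, 75), (334, 35, 25, -1, 78), (342, 33, 28, -1, 78), (350, 30, 25, -2, 109), (358, 27, 26, -2, 111), (366, 25, 28, -2, 112), (374, 24, 29, -2, 114), (382, 23, 30, -2, 117)]
0.40624965996653817 62.383580924931884
```

View pics/c4.png

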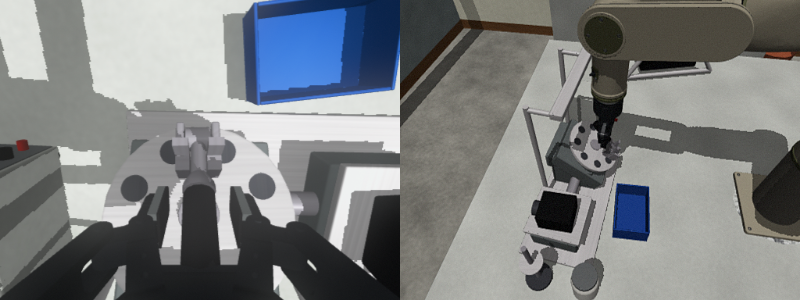

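Wrist view: handle between the open fingers, lifted to a fold of about 0.43, with the sleeve still out. I'll slide up to s≈80 and regrip.

Call:
{"api": "move_arm", "payload": {"deltas": [[[-8, 0, 4], 0], [[-16, 0, 7.6], 0], [[-16, 0, 7.6], 0]]}}

```text
time: 7.35
tool_pos: [554.3, -38.7, 165.2]
tcp_rot: [-30.2, 89.7, -34.5]
ft_force: [0.8, -0.1, -0.3]
finger_gap: 42.7
```

Call:
{"api": "move_arm", "payload": {"deltas": [[[0, 0, 0], 0], [[0, 0, 0], 0], [[0, 0, 0], 0], [[0, 0, 0], 0]], "jaw": -1, "squeeze": 22}}

```text
time: 7.85
tool_pos: [554.4, -38.7, 165.3]
tcp_rot: [-29.3, 89.7, -33.6]
ft_force: [0.8, -0.0, 1.3]
finger_gap: 21.3
```

```bash
python3 - <<'E'
from h import *
M=tool();s=r.sense();print(M.round(3),s['ft_force'],s['wrist_torque'],s['finger_gap'])
v=M[:3,3]+M[:3,:3]@np.array([-37,0,0])-P;f0=np.arctan2(v@n,v@xw);s0=np.hypot(v@n,v@xw);print(f0,s0,v@np.cross(n,xw))
arc((.5,.6,.7,.8,.9,1,1.1,1.2,1.3,1.4,1.5,1.57,1.61),s0,s0+1,M,f0)
E
```

```text
[[ 5.00000e-03  7.50000e-02  9.97000e-01  5.54352e+02]
 [-3.00000e-03  9.97000e-01 -7.50000e-02 -3.87160e+01]
 [-1.00000e+00 -3.00000e-03  5.00000e-03  1.65315e+02]
 [ 0.00000e+00  0.00000e+00  0.00000e+00  1.00000e+00]] [ 0.8094123  -0.00737791  1.34132454] [-0.13263601 -0.12000078  0.09801427] 21.332629297164104
0.4290143482991389 81.2151757908797 -2.490442691344368
0.5 [-3.7 -0.1 -4.6]
0.6 [ -7.   -0.3 -12.1]
0.7 [ -9.5  -0.6 -19.9]
0.8 [-11.3  -0.9 -27.9]
0.9 [-12.3  -1.3 -36.1]
1 [-12.4  -1.7 -44.3]
1.1 [-11.7  -2.1 -52.5]
1.2 [-10.2  -2.6 -60.5]
1.3 [ -7.9  -3.1 -68.4]
1.4 [ -4.8  -3.7 -76. ]
1.5 [ -1.   -4.2 -83.3]
1.57 [  2.1  -4.6 -88.1]
1.61 [  4.   -4.9 -90.8]
```

Call:
{"api": "move_arm", "payload": {"deltas": [[[-4, 0, -4.6], 0], [[-7, 0, -12], 0], [[-9.5, -0.5, -20], 0], [[-11.3, -1, -28], 0], [[-12.3, -1, -36], 0], [[-12.4, -1.5, -44], 0], [[-11.7, -2, -52.5], 0], [[-10.2, -2.5, -60.5], 0], [[-8, -3, -68.4], 0], [[-8, -3, -68.4], 0]]}}

```text
time: 9.1
tool_pos: [486.0, -35.4, 174.5]
tcp_rot: [-7.6, 89.6, -11.9]
ft_force: [1.4, 6.2, 1.5]
finger_gap: 21.7
```

```bash
python3 - <<'E'
from h import *
M=tool();s=r.sense();print(M.round(3),s['ft_force'],s['wrist_torque'],s['finger_gap'])
v=M[:3,3]+M[:3,:3]@np.array([-37,0,0])-P;f0=np.arctan2(v@n,v@xw);s0=np.hypot(v@n,v@xw);print(f0,s0,v@np.cross(n,xw))
arc((1.4,1.5,1.57,1.61),s0,s0,M,f0)
E
```

```text
[[ 7.00000e-03  7.50000e-02  9.97000e-01  4.85996e+02]
 [-1.00000e-03  9.97000e-01 -7.50000e-02 -3.54370e+01]
 [-1.00000e+00 -1.00000e-03  7.00000e-03  1.74456e+02]
 [ 0.00000e+00  0.00000e+00  0.00000e+00  1.00000e+00]] [1.43727669 6.17379962 1.48681968] [ 0.9840292  -0.26517439  0.02027422] 21.680677380272268
1.2932991524668516 83.72740212407135 -1.3824029404476466
1.4 [ 3.3 -0.6 -8.3]
1.5 [  7.2  -1.2 -15.7]
1.57 [ 10.3  -1.6 -20.6]
1.61 [ 12.2  -1.8 -23.3]
```

Continue to the stop, slightly beyond.

Call:
{"api": "move_arm", "payload": {"deltas": [[[3.3, -0.5, -8.3], 0], [[7.2, -1, -15.7], 0], [[10.3, -1.5, -20.6], 0], [[12, -1.5, -23.5], 0], [[13, -1.5, -25], 0], [[13, -1.5, -25], 0]]}}

```text
time: 9.85
tool_pos: [461.0, -35.2, 161.4]
tcp_rot: [-8.7, 89.6, -13.0]
ft_force: [-1.4, 2.8, 4.9]
finger_gap: 21.1
```

```bash
python3 - <<'E'
from h import *
M=tool();s=r.sense();print(M.round(3),s['ft_force'],s['wrist_torque'],s['finger_gap'])
v=M[:3,3]+M[:3,:3]@np.array([-37,0,0])-P;f0=np.arctan2(v@n,v@xw);s0=np.hypot(v@n,v@xw);print(f0,s0,v@np.cross(n,xw))
print("along -n 10mm in tool",(M[:3,:3].T@(-10*n)).round(2))
p,d=r.snapshot("side");C=cloud("side",d);np.savez("pics/s5.npz",p=p,d=d)
cv2.imwrite("pics/s5.png",cv2.resize(p[130:270,190:330],(600,600),interpolation=cv2.INTER_CUBIC)[:,:,::-1])
E
```

```text
[[ 7.00000e-03  7.50000e-02  9.97000e-01  4.60982e+02]
 [-2.00000e-03  9.97000e-01 -7.50000e-02 -3.51940e+01]
 [-1.00000e+00 -1.00000e-03  7.00000e-03  1.61351e+02]
 [ 0.00000e+00  0.00000e+00  0.00000e+00  1.00000e+00]] [-1.35923042  2.82945795  4.85018414] [ 0.34410159 -0.0270171  -0.00678168] 21.148961822730325
1.631075343136105 84.23531510873106 -1.0584099940538814
along -n 10mm in tool [ 8.23 -0.12  5.68]
```

View pics/s5.png

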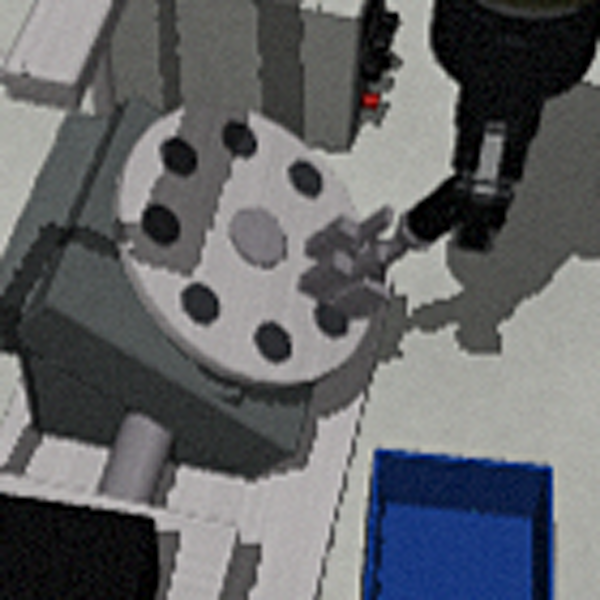

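The handle stands out, with the collar at (400,235) and lugs at (350,265). I'll confirm the stop by pressing a little further.

Call:
{"api": "move_arm", "payload": {"deltas": [[[1.5, 0, -2], 0], [[3, 0, -4], 0], [[3, 0, -4], 0]]}}

```text
time: 10.28
tool_pos: [456.6, -35.0, 157.9]
tcp_rot: [-11.4, 89.6, -15.7]
ft_force: [-0.9, 2.0, 2.5]
finger_gap: 21.2
```

```bash
python3 - <<'E'
from h import *
M,p,d,C,L,t=handle("side")
v=M[:3,3]+M[:3,:3]@np.array([-37,0,0]);print("g local",((v-H)@W).round(1),"pivot",((P-H)@W).round(1))
m=(L[...,2]>45)&(L[...,2]<150)&(L[...,0]>-110)&(L[...,0]<-30)&(abs(L[...,1])<20)&(d>0)
for a in range(45,150,7):
    k=m&(L[...,2]>=a)&(L[...,2]<a+7)
    if k.sum()>3:
        q=L[k];print(a,k.sum(),"x",np.percentile(q[:,0],[2,50,98]).round(1),"y",np.percentile(q[:,1],[2,50,98]).round(1),"col",p[k].mean().round(0))
M,p,d,C,L,t=handle("wrist");u=255
print([(v,int(p[v,u,0]),*[int(k) for k in L[v,u].round(0)]) for v in range(150,384,9)])
cv2.imwrite("pics/w6.png",p[:,:,::-1])
E
```

```text
g local [-70.2  -7.1 109.7] pivot [-59.8  -5.4  26. ]
45 25 x [-63.  -46.2 -42.2] y [-19.5  -0.7  14. ] col 68.0
52 36 x [-63.1 -48.1 -42.5] y [-17.3  -1.   14.1] col 83.0
59 18 x [-60.3 -51.  -43. ] y [-16.9  -0.1  13. ] col 86.0
66 9 x [-60.  -53.4 -49.1] y [-3.5  2.8  4.6] col 65.0
73 23 x [-63.8 -51.7 -47.2] y [-8.6  1.9  6. ] col 73.0
80 23 x [-65.2 -53.4 -47. ] y [-8.2  3.3  5.5] col 26.0
87 24 x [-63.1 -52.5 -47. ] y [-5.5  2.7  5.8] col 11.0
94 28 x [-77.1 -53.8 -46.6] y [-8.   3.6 11.2] col 19.0
101 31 x [-85.  -56.1 -46.9] y [-10.7   4.2  16.7] col 27.0
108 38 x [-83.2 -65.5 -46.8] y [-4.6 10.7 19.1] col 17.0
115 26 x [-77.1 -61.6 -46.1] y [-6.1 17.3 19.6] col 11.0
122 5 x [-71.4 -68.1 -46.4] y [-4.6 18.  19.1] col 6.0
143 6 x [-36.  -33.1 -31.4] y [-13.8  15.9  16.7] col 21.0
[(150, 216, -204, -8, -35), (159, 218, -196, -8, -41), (168, 214, -188, -7, -48), (177, 216, -179, -7, -54), (186, 215, -170, -7, -59), (195, 214, -160, -7, -65), (204, 213, -152, -6, -73), (213, 213, -142, -6, -79), (222, 128, -130, -6, -73), (231, 130, -120, -6, -79), (240, 129, -110, -5, -87), (249, 127, -100, -5, -93), (258, 128, -83, -6, -3), (267, 106, -74, -6, 13), (276, 36, -64, -8, 151), (285, 36, -61, -8, 150), (294, 35, -58, -8, 150), (303, 36, -55, -8, 151), (312, 35, -52, -8, 151), (321, 36, -49, -8, 150), (330, 31, -46, -7, 150), (339, 135, -17, -5, -2), (348, 29, -43, -8, 166), (357, 29, -42, -8, 170), (366, 28, -40, -8, 172), (375, 27, -39, -8, 174)]
```

View pics/w6.png

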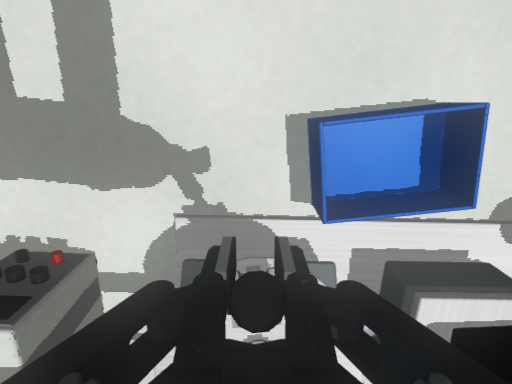

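Both views show the grip parallel to the axle: hub-side edge constant at x≈-47 from n=73 to 122, end disc at (257,300), n≈151. So it is at its stop, and the pads slid on the grip. I'll open, recentre higher on the sleeve, and regrip firmly.

Call:
{"api": "move_arm", "payload": {"deltas": [[[0, 0, 0], 0], [[0, 0, 0], 0], [[-12, 0, -3.5], 0], [[-23, 0, -7], 0], [[-23, 0, -7], 0]], "jaw": -0.1}}

```text
time: 11.0
tool_pos: [450.4, -34.6, 182.8]
tcp_rot: [-9.9, 89.5, -14.2]
ft_force: [0.1, 0.5, 0.7]
finger_gap: 38.4
```

Call:
{"api": "move_arm", "payload": {"deltas": [[[0, 0, 0], 0], [[0, 0, 0], 0], [[0, 0, 0], 0], [[0, 0, 0], 0]], "jaw": -1, "squeeze": 60}}

```text
time: 11.5
tool_pos: [450.4, -34.5, 182.8]
tcp_rot: [-9.4, 89.5, -13.7]
ft_force: [-2.1, 1.2, 3.4]
finger_gap: 20.5
```

```bash
python3 - <<'E'
from h import *
M,p,d,C,L,t=handle("side");s=r.sense();print(s['ft_force'],s['finger_gap'])
v=M[:3,3]+M[:3,:3]@np.array([-46,0,0]);print("g46 local",((v-H)@W).round(1))
m=(L[...,2]>60)&(L[...,2]<120)&(L[...,0]>-110)&(L[...,0]<-30)&(abs(L[...,1])<20)&(d>0)
for a in range(60,120,10):
    k=m&(L[...,2]>=a)&(L[...,2]<a+10)
    if k.sum()>3:
        q=L[k];print(a,k.sum(),"x",np.percentile(q[:,0],[2,50,98]).round(1),"y",np.percentile(q[:,1],[2,50,98]).round(1),"col",p[k].mean().round(0))
print((M[:3,:3].T@(-10*n)).round(2))
E
```

```text
[-1.51047238  1.44771143  4.85575589] 20.33864829059522
g46 local [-56.   -7.3 141.2]
60 11 x [-59.3 -55.3 -46.4] y [-2.5  0.2 12.2] col 69.0
70 31 x [-65.1 -52.  -46.9] y [-7.7  2.5  5.4] col 71.0
80 32 x [-64.5 -53.2 -47. ] y [-8.7  3.1  6. ] col 14.0
90 30 x [-64.1 -51.8 -47.5] y [-8.4  2.8  5.7] col 13.0
100 37 x [-64.9 -52.4 -46.7] y [-8.6  2.8  6.4] col 14.0
110 32 x [-64.3 -51.3 -45.8] y [-6.3  2.8  7.5] col 8.0
[ 8.24 -0.12  5.66]
```

Grasp centred, handle still at the stop. Sliding the sleeve home along the axle.

Call:
{"api": "move_arm", "payload": {"deltas": [[[5, 0, 3.4], 0], [[10, 0, 6.8], 0], [[15, 0, 10.2], 0], [[19, 0, 13], 0], [[21.5, 0, 14.8], 0], [[23, 0, 15.8], 0], [[23, 0, 15.8], 0]]}}

```text
time: 12.42
tool_pos: [464.6, -35.8, 164.5]
tcp_rot: [-21.2, 89.6, -25.4]
ft_force: [-37.8, 4.6, 49.4]
finger_gap: 20.6
```

```bash
python3 - <<'E'
from h import *
M,p,d,C,L,t=handle("side");s=r.sense();print(s['ft_force'],s['finger_gap'])
v=M[:3,3]+M[:3,:3]@np.array([-46,0,0]);print("g46 local",((v-H)@W).round(1))
m=(L[...,2]>40)&(L[...,2]<135)&(L[...,0]>-110)&(L[...,0]<-30)&(abs(L[...,1])<20)&(d>0)
for a in range(40,130,6):
    k=m&(L[...,2]>=a)&(L[...,2]<a+6)
    if k.sum()>3:
        q=L[k];print(a,k.sum(),"x",np.percentile(q[:,0],[2,50,98]).round(1),"y",np.percentile(q[:,1],[2,50,98]).round(1),"col",p[k].mean().round(0))
M,p,d,C,L,t=handle("wrist");u=257
print([(v,int(p[v,u,0]),*[int(k) for k in L[v,u].round(0)]) for v in range(260,384,9)])
E
```

```text
[-37.39022065   3.09610404  49.04643743] 20.33030186087715
g46 local [-54.7  -7.1 117.9]
40 20 x [-55.9 -45.  -41.3] y [-19.2   3.1  13.9] col 68.0
46 23 x [-59.3 -45.7 -41.6] y [-18.2  -4.3  13.9] col 70.0
52 41 x [-64.8 -47.6 -42. ] y [-16.6   3.1  14.2] col 74.0
58 28 x [-64.7 -49.5 -43.3] y [-17.7   3.   13. ] col 56.0
64 18 x [-65.3 -53.5 -46.4] y [-4.9  2.5  5.6] col 14.0
70 17 x [-64.4 -51.4 -46.8] y [-5.9  2.   6.6] col 12.0
76 21 x [-64.4 -52.  -46.9] y [-9.7  2.9  5.7] col 16.0
82 15 x [-63.7 -53.7 -46.1] y [-5.5  2.8  5.4] col 14.0
88 20 x [-61.7 -51.7 -44.8] y [-5.3  3.3  6.5] col 11.0
94 22 x [-66.1 -50.3 -45.4] y [-8.2  2.9 11.2] col 17.0
100 15 x [-58.9 -52.  -45.3] y [-5.3  2.8 15.4] col 22.0
106 19 x [-73.6 -60.1 -45.3] y [-6.7 16.5 18.8] col 30.0
112 19 x [-73.2 -62.6 -51. ] y [ 9.9 16.8 18.3] col 22.0
118 12 x [-66.6 -58.6 -49.7] y [11.9 17.4 18.3] col 12.0
[(260, 42, -61, -7, 128), (269, 41, -57, -7, 127), (278, 41, -53, -7, 128), (287, 43, -49, -7, 127), (296, 45, -46, -6, 126), (305, 211, -33, -4, -1), (314, 214, -26, -4, -2), (323, 139, -19, -3, -1), (332, 165, -13, -3, 4), (341, 167, -6, -3, 3), (350, 40, -33, -7, 169), (359, 38, -31, -7, 170), (368, 32, -29, -7, 173), (377, 28, -28, -7, 176)]
```

Reaction of about 60 N along the axle; the end moved from n=151 to 127 and the black part starts about 20 mm lower, so the sleeve is home. Now computing the crank rows.

```bash
cat > crank.py <<'E'
import sys,json,os
from h import *
# usage: crank.py init theta0 | crank.py step dtheta count
M=tool();g=M[:3,3]
off=lambda t:60*(-np.cos(t)*ex+np.sin(t)*ey)
if sys.argv[1]=="init":
    t0=float(sys.argv[2]);np.save("c.npy",g-off(t0));t=t0
c=np.load("c.npy");v=g-c
t=np.arctan2(v@ey,-(v@ex));s=r.sense()
print("theta",t,t%(2*np.pi),"rad",np.hypot(v@ey,v@ex),"dn",v@n,s['ft_force'].round(1),s['finger_gap'].round(1),s['time'],s['joint_pos'].round(0))
if len(sys.argv)>4:
    dt,k=float(sys.argv[3]),int(sys.argv[4])
    print([[[float(x) for x in (M[:3,:3].T@(c+off(t+dt*i)-g)).round(1)],0] for i in range(1,k+1)])
E
python3 crank.py init -0.11 .2 11
```

```text
Traceback (most recent call last):
  File "crank.py", line 10, in <module>
    print("theta",t,t%(2*np.pi),"rad",np.hypot(v@ey,v@ex),"dn",v@n,s['ft_force'].round(1),s['finger_gap'].round(1),s['time'],s['joint_pos'].round(0))
                                                                                          ^^^^^^^^^^^^^^^^^^^^^
AttributeError: 'float' object has no attribute 'round'
```

```bash
sed -i "s/s\['finger_gap'\].round(1)/s['finger_gap']/" crank.py; python3 crank.py init -0.11 .2 11
```

```text
theta -0.11 6.173185307179586 rad 59.99999999999997 dn -1.5051122583630634e-14 [-37.1   3.6  47.3] 20.52572033198133 12.525 [-11. -13. 109.  -0.  83. -96.]
[[[0.0, 12.0, 0.2], 0], [[-1.3, 23.7, 2.3], 0], [[-3.9, 34.7, 6.3], 0], [[-7.7, 44.5, 12.0], 0], [[-12.6, 52.8, 19.2], 0], [[-18.3, 59.1, 27.6], 0], [[-24.6, 63.3, 36.9], 0], [[-31.3, 65.3, 46.6], 0], [[-38.1, 64.8, 56.4], 0], [[-44.8, 61.9, 66.0], 0], [[-51.0, 56.9, 74.9], 0]]
```

Call:
{"api": "move_arm", "payload": {"deltas": [[[0, 12, 0.2], 0], [[-1.3, 23.7, 2.3], 0], [[-3.9, 34.7, 6.3], 0], [[-7.7, 44.5, 12], 0], [[-12.6, 52.8, 19.2], 0], [[-12.6, 52.8, 19.2], 0]], "squeeze": 40}}

```text
time: 13.28
tool_pos: [487.8, 15.9, 178.4]
tcp_rot: [-20.4, 89.6, -24.7]
ft_force: [-12.0, 1.4, 16.0]
finger_gap: 20.8
```

```bash
python3 crank.py step 0 .2 12; python3 - <<'E'
from h import *
M,p,d,C,L,t=handle("side")
m=(abs(C[...,0]-630)<90)&(abs(C[...,1]-180)<90)&(abs(C[...,2]-120)<30)&(p.min(-1)>110);z=C[m][:,2]
h,e=np.histogram(z,bins=np.arange(90,150,1));i=h.argmax();print("plat",len(z),np.median(z[abs(z-e[i])<3]))
E
```

```text
theta 0.907611416160171 0.907611416160171 rad 59.78422526422283 dn 1.1193048659657585 [-12.    1.4  16. ] 20.768561679783605 13.275 [ -4. -10. 105.  -0.  84. -90.]
[[[-4.8, 6.3, 9.0], 0], [[-11.2, 10.4, 18.3], 0], [[-17.9, 12.1, 28.1], 0], [[-24.7, 11.4, 37.9], 0], [[-31.3, 8.3, 47.4], 0], [[-37.5, 3.0, 56.2], 0], [[-42.9, -4.3, 64.0], 0], [[-47.5, -13.4, 70.4], 0], [[-50.9, -23.8, 75.1], 0], [[-53.1, -35.2, 78.1], 0], [[-54.0, -47.1, 79.1], 0], [[-53.6, -59.0, 78.2], 0]]
plat 1823 108.10174559719405
```

The wheel turns and the platform rose 99.6→108.1 as expected. At the top of the circle the body would clear the bar by only about 6 mm, so I'll regrip with the tool about 7 mm nearer the robot.

Call:
{"api": "move_arm", "payload": {"deltas": [[[0, 0, 0], 0], [[0, 0, 0], 0], [[-2, 0, -4], 0], [[-4, 0, -7], 0], [[-4, 0, -7], 0]], "jaw": -0.2}}

```text
time: 13.95
tool_pos: [480.7, 16.4, 182.6]
tcp_rot: [-17.2, 89.6, -21.4]
ft_force: [0.0, -0.1, -0.6]
finger_gap: 34.2
```

Call:
{"api": "move_arm", "payload": {"deltas": [[[0, 0, 0], 0], [[0, 0, 0], 0], [[0, 0, 0], 0], [[0, 0, 0], 0]], "jaw": -1, "squeeze": 40}}

```text
time: 14.45
tool_pos: [480.6, 16.3, 182.7]
tcp_rot: [-18.0, 89.6, -22.2]
ft_force: [-1.8, -1.0, 2.8]
finger_gap: 20.8
```

```bash
python3 crank.py init .92 .2 8
```

```text
theta 0.9199999999999999 0.9199999999999999 rad 60.0 dn -1.5661113080705255e-14 [-1.8 -1.   2.8] 20.783444752636232 14.45 [ -4. -11. 106.  -0.  85. -90.]
[[[-5.8, 6.1, 8.5], 0], [[-12.2, 9.9, 17.9], 0], [[-19.0, 11.5, 27.7], 0], [[-25.8, 10.7, 37.5], 0], [[-32.3, 7.5, 47.0], 0], [[-38.5, 2.0, 55.7], 0], [[-43.9, -5.4, 63.4], 0], [[-48.4, -14.6, 69.7], 0]]
```

Call:
{"api": "move_arm", "payload": {"deltas": [[[-5.8, 6.1, 8.5], 0], [[-12.2, 9.9, 17.9], 0], [[-19, 11.5, 27.7], 0], [[-25.8, 10.7, 37.5], 0], [[-32.3, 7.5, 47], 0], [[-38.5, 2, 55.7], 0], [[-43.9, -5.4, 63.4], 0], [[-48.4, -14.6, 69.7], 0]]}}

```text
time: 15.45
tool_pos: [547.2, -2.7, 230.5]
tcp_rot: [-39.6, 89.9, -43.8]
ft_force: [-8.8, 2.6, 0.4]
finger_gap: 20.5
```

```bash
python3 crank.py step 0 .2 8
```

```text
theta 2.4957441823412037 2.4957441823412037 rad 58.68667997996679 dn 0.09469447501184082 [-8.8  2.6  0.4] 20.52326644891038 15.45 [ -6.  -1.  92.  -0.  89. -91.]
[[[-4.1, -9.6, 5.8], 0], [[-6.4, -20.9, 8.8], 0], [[-7.4, -32.8, 10.0], 0], [[-7.0, -44.8, 9.1], 0], [[-5.2, -56.3, 6.4], 0], [[-2.2, -67.0, 1.8], 0], [[2.0, -76.3, -4.4], 0], [[7.1, -84.0, -12.0], 0]]
```

Call:
{"api": "move_arm", "payload": {"deltas": [[[-4.1, -9.6, 5.8], 0], [[-6.4, -20.9, 8.8], 0], [[-7.4, -32.8, 10], 0], [[-7, -44.8, 9.1], 0], [[-5.2, -56.3, 6.4], 0], [[-2.2, -67, 1.8], 0], [[0.5, -74, -2], 0], [[0.5, -74, -2], 0]]}}

```text
time: 16.45
tool_pos: [538.6, -75.9, 229.4]
tcp_rot: [-178.0, 89.9, 177.8]
ft_force: [-6.6, 2.5, 2.3]
finger_gap: 20.5
```

```bash
cat > lev.py <<'E'
from h import *
for src in ("side","top"):
    M,p,d,C,L,t=handle(src)
    m=(abs(C[...,0]-630)<90)&(abs(C[...,1]-180)<90)&(abs(C[...,2]-120)<30)&(p.min(-1)>(110 if src=="side" else 90));z=C[m][:,2]
    h,e=np.histogram(z,bins=np.arange(90,150,1));i=h.argmax();z=z[abs(z-e[i])<4]
    k=(abs(C[...,0]-671)<30)&(abs(C[...,1]-318)<30)&(abs(C[...,2]-132)<6)&(p.min(-1)>90);w=C[k][:,2]
    mod=(abs(C[...,0]-633)<30)&(abs(C[...,1]-180)<30)&(p.max(-1)<60)
    print(src,"plat",len(z),np.median(z),z.mean(),"disc",len(w),np.median(w),w.mean(),"module top",np.median(C[mod],0))
E
python3 lev.py; python3 crank.py step 0 .05 8
```

```text
side plat 1834 130.99220735929015 130.98937605939784 disc 607 132.4623397458921 132.42931646808486 module top [632.99048108 181.07084927 191.02851359]
top plat 950 130.015831254791 129.95056828117572 disc 232 131.42103534463388 131.68648799815347 module top [632.21882171 179.21918046 190.09100625]
theta -2.4383045301794093 3.844880777000177 rad 59.29763031119856 dn 0.07419328481177356 [-6.3  2.4  2. ] 20.444807625545977 16.55 [-13.  -2.  92.  -0.  89. -99.]
[[[0.9, -2.7, -1.2], 0], [[2.1, -4.8, -3.0], 0], [[3.4, -6.7, -4.9], 0], [[4.7, -8.6, -6.8], 0], [[6.1, -10.4, -8.8], 0], [[7.5, -12.0, -10.9], 0], [[9.0, -13.5, -13.0], 0], [[10.5, -14.8, -15.2], 0]]
```

Platform is 1.5 mm short of the disc in both views, about 0.19 rad more.

Call:
{"api": "move_arm", "payload": {"deltas": [[[2.1, -4.8, -3], 0], [[4.7, -8.6, -6.8], 0], [[4.7, -8.6, -6.8], 0]]}}

```text
time: 16.92
tool_pos: [531.0, -83.4, 224.7]
tcp_rot: [169.0, 89.9, 164.8]
ft_force: [-4.0, 3.8, 3.1]
finger_gap: 20.8
```

Call:
{"api": "move_arm", "payload": {"deltas": [[[0, 0, 0], 0], [[0, 0, 0], 0], [[0, 0, 0], 0]], "jaw": 0.0}}

```text
time: 17.3
tool_pos: [531.1, -83.6, 224.6]
tcp_rot: [173.0, 89.9, 168.8]
ft_force: [0.2, 0.5, 0.2]
finger_gap: 42.5
```

```bash
python3 lev.py; python3 crank.py step 0; python3 - <<'E'
from h import *
M=tool();print("tool axes\n",M[:3,:3].round(2),"n in tool",(M[:3,:3].T@n).round(2))
E
```

```text
side plat 1829 132.4735422892412 132.4658245848236 disc 604 132.46908614508192 132.4685185310848 module top [632.87651128 181.26037766 192.47898261]
top plat 962 131.15969996496744 131.09339970980662 disc 230 131.30562609813933 131.5434344952083 module top [632.44087609 180.44023304 191.35411041]
theta -2.238404114472675 4.044781192706911 rad 59.511787728377556 dn 0.04223604605899367 [ 0.1  1.1 -0.2] 43.00478169044312 17.4 [ -14.   -2.   94.   -0.   89. -100.]
tool axes
 [[-0.    0.07  1.  ]
 [ 0.    1.   -0.07]
 [-1.    0.   -0.  ]] n in tool [-0.82  0.01 -0.58]
```

Level in both views (side 132.47 vs 132.47). Backing out along the axle.

Call:
{"api": "move_arm", "payload": {"deltas": [[[-16, 0, -12], 0], [[-40, 0, -29], 0], [[-70, 0, -55], 0], [[-95, 0, -90], 0], [[-95, 0, -135], 0], [[-95, 0, -150], 0], [[-95, 0, -150], 0]]}}

```text
time: 18.27
tool_pos: [381.5, -72.7, 320.6]
tcp_rot: [-139.9, 90.0, -144.1]
ft_force: [-0.1, 0.1, -0.1]
finger_gap: 42.7
```

```bash
python3 lev.py; python3 - <<'E'
from h import *
print(r.sense()['ft_force'].round(1),r.sense()['time'])
M,p,d,C,L,t=handle("side")
c,s=np.cos(4.0),np.sin(4.0);ctr=60*np.array([-c,s])
m=(np.hypot(L[...,0]-ctr[0],L[...,1]-ctr[1])<22)&(L[...,2]>30)&(L[...,2]<160)&(d>0)
for a in range(30,150,10):
    k=m&(L[...,2]>=a)&(L[...,2]<a+10)
    if k.sum()>3:q=L[k];print(a,k.sum(),np.median(q,0).round(1),"col",p[k].mean().round(0))
print("max n",L[m][:,2].max())
cv2.imwrite("pics/s9.png",cv2.resize(p[90:384,130:400],(540,588),interpolation=cv2.INTER_CUBIC)[:,:,::-1])
E
```

```text
side plat 1821 132.40684195317147 132.44783375770243 disc 601 132.37662187085618 132.40963907494546 module top [632.7820484  181.469841   192.52514549]
top plat 926 131.65489856822023 131.67115784917772 disc 228 131.805413715879 131.76479094698612 module top [632.26641292 180.5554226  191.48254593]
[ 1.  -0.3 -0.4] 18.375
30 65 [ 45.9 -37.7  34.2] col 80.0
40 30 [ 35.2 -39.   45.5] col 57.0
50 55 [ 40.3 -37.5  56.4] col 76.0
60 32 [ 42.3 -37.   65. ] col 11.0
70 34 [ 42.6 -37.   74.5] col 9.0
80 28 [ 42.6 -36.8  84.8] col 8.0
90 36 [ 42.6 -37.4  95.3] col 11.0
100 36 [ 43.5 -37.4 104.8] col 11.0
110 33 [ 41.6 -37.  115.2] col 8.0
120 47 [ 43.5 -38.6 126.1] col 9.0
130 35 [ 39.4 -44.3 130.7] col 10.0
max n 131.98209808498916
```

View pics/s9.png

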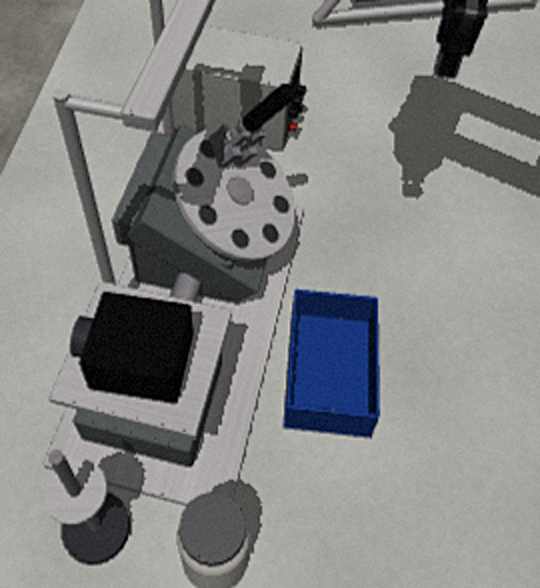

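Final view: the handle stands out at (270,110), clear of the robot, with its end at n≈131 (130 expected when home). The module is on the platform and everything else is in place. Handing in.

```bash
python3 -c "
from bench import r
print(r.hand_in())"
```

```text
the job is handed in; nothing more can be done
None
```

I swung the handle fully out, pushed the sleeve home, cranked the wheel about 4.1 rad clockwise, let go and backed off. The job was handed in at about 18.4 s with the robot touching nothing; it gives no verdict.

**Last checks**
- **Level:** the platform top and the pointer disc top agree within 0.2 mm in both cameras (side 132.4 vs 132.4 mm, top 131.7 vs 131.8 mm).
- **Handle:** it stands parallel to the axle. The grip end is about 131 mm above the wheel face, where 130 is expected with the sleeve home and 154 with it out. There was a firm 60 N reaction at the end of the slide. The latch itself can only be judged from these, as it cannot be seen directly.
- **Surroundings:** the module rose with the platform and still stands on it. The gauge, power supply, canister and bin look untouched.

**What went wrong or disagreed**
- **Fingertips:** they sit about 27 mm behind the reported TCP, seen in both cameras. Because of this the first grasp closed on nothing and pressed the handle down slightly, from about 0.2 to 0.1 rad of fold. I then worked with the corrected depth.
- **Slip at the stop:** the pads slid on the grip while I pressed the handle against its stop, so I regripped before pushing the sleeve.

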